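# Find the parts case that rattles

## Robot

A 6-joint arm with a two-finger parallel gripper is mounted at the origin on a cart in front of the work surface, level with it; the furniture and walls round the work are solid. World frame = base frame: x ahead of the robot, y to its left, z up, the work surface at z = 0. Lengths are in mm, angles in degrees, forces in N, time in s.
With the tool pointing down it reaches from about 250 to 800 mm from the base axis. Payload 3.9 kg.
Tool frame: the origin (TCP) lies midway between the tips of the shut fingers; the grasp point (between the pads) lies manip.tcp_to_grasp behind it (manip.tcp_to_grasp is the distance from the TCP to the grasp point, in mm); z points along the fingers, y is the direction in which the jaws open and shut (so a half turn about z gives the same grasp; the last joint's range is limited). The gripper opens to 85 mm and grips with 20 to 120 N. Pads are 22 mm wide; open, the fingers measure 114 mm over their backs; the gripper's body (76 mm by 85 mm) begins 54 mm behind the grasp point. The pads swing forward as they close: fully open they stand 13 mm farther back than shut.
Start: joints at [-71.734, 14.897, -7.913, 67.191, 0, 90], TCP at [164.545, -498.538, 193.304] pointing down, gripper open.
Joint ranges: [-159.42, 159.42], [-47.68, 98.78], [-73.54, 78.23], [-108.79, 121.32], [-90, 84.71], [-180, 180]. Speed limits (degrees/s): [147.25, 147.25, 180, 180, 180, 180].

## Interface

Orientations are given as [roll, pitch, yaw] about the fixed x, y, z axes, in that order (R = Rz(yaw) Ry(pitch) Rx(roll)).
In Python, from station import manip gives the robot as it stands.
- The arm moves only by the shell command python3 -m crank 'ROWS'. ROWS is JSON, a list of rows, each a list of 7 numbers: the shift along the tool's x, y, z in m, then the turn, a rotation vector about the tool's x, y, z in rad, then the opening in per cent of the stroke, from 0 (shut) to 100 (fully open). In form: [[tx, ty, tz, wx, wy, wz, hand], ...]. A call has exactly 10 rows; each row is the pose to reach, as a shift and turn from the pose measured when the call began, along the tool's axes at that moment; what a row does not reach only later rows make up. A row lasts 1/8 s, in which the tool goes at most 62.5 mm and 10.7 degrees, less where a joint would pass 70% of its speed; a pose out of reach is approached as far as the arm can. A call with a gripper value outside its range is refused whole. The fingers move at their own pace and stop on an object; the grip force is fixed at half the most. Time passes only in rows, so rows that repeat a pose let the fingers close, or fill a call up. It gives the time, the measured TCP pose, the force and the opening at its end, in the units of the state.
- manip.get_obs(): the state, without advancing time (a new reading comes with each control period).
- manip.get_image(name): name is "scene" or "top"; returns a dict with "img" (400x640x3 uint8, red, green, blue), "intrinsics" (3x3 intrinsics, pixels), "pose" (4x4, takes a point from camera to world coordinates). Camera axes: x right, y up, looking along -z (the intrinsics and any distortion apply to the point x, -y, -z); pixel columns grow to the right and rows downward; lengths in mm; the calibration is good to about 2 mm. A picture is of the moment at which its call begins. There is no depth.
- manip.close_job(): hands the job in, once; it reports no verdict.
The state is a dict: "time_s": time; "joint_pos": joint angles; "joint_velocities": joint speeds; "joint_efforts": joint torques, N m; "position": TCP position; "tool_rot": TCP orientation; "contact_force": force on the tool from outside, world axes, zero at the start; "ft_torque": the same for the moment, N m; "gripper_width": opening from 0.0 (shut) to 1.0 (fully open).
Only numpy, scipy, OpenCV 4.12 (cv2) and the standard library are available. Lean on these libraries where they do the work, as an engineer would, in place of code of your own. Each camera call takes 0.05 s, during which the arm holds its last target. There are 200 camera calls.

## Task

One of the three sealed cases on the cork mat has a loose ball in it; the other two are packed tight. Test them in turn, left, then middle, then right: lift the case clear of the mat, tip its near end well down (about 30 degrees) and then its far end just as far, feeling for the ball rolling, and set it back upright on the mat, never dropping it. Finish holding the case that rattled level over the middle of the aluminium tray, its underside about 10 cm above the bench, and keep hold of it there, with the other two standing on the mat and the tray and the other things on the bench left where they are.

Things in the scene. Friction and masses are not known exactly. Their poses are not given: they have to be found in the camera images.
- mat: flat cork mat, fixed, 170 (x) x 300 (y) x 4 mm; origin at the centre of its underside on the bench, z up. The three cases stand on it side by side, about 100 mm between centres along its y
- case_left: sealed grey plastic case with a dark clasp at each end, 130 (x) x 48 (y) x 50 mm high; origin: centre of its underside, x along its length away from the robot (near end -x), z up. The left one (+y) at the start. 0.31 to 0.45 kg in all, which tells nothing; inside is a tight insert or, in one case (any of the three), a loose 39 mm, 0.24 kg ball that rolls up to 41 mm either way along x when tipped past about 6 degrees, and stays where it is when level
- case_middle: sealed grey plastic case with a dark clasp at each end, 130 (x) x 48 (y) x 50 mm high; origin: centre of its underside, x along its length away from the robot (near end -x), z up. The middle one at the start; contents as told for the left one
- case_right: sealed grey plastic case with a dark clasp at each end, 130 (x) x 48 (y) x 50 mm high; origin: centre of its underside, x along its length away from the robot (near end -x), z up. The right one (-y) at the start; contents as told for the left one
- tray: loose shallow aluminium tray, 182 (x) x 107 (y) x 20 mm; origin at the centre of its underside, on the bench to the left of the mat
- tin: bystander: small round black tin, 41 mm across, 24 mm high; origin at the centre of its underside
- tape: bystander: rolled-up tape measure, 54 mm across, 16 mm high; origin at the centre of its underside
- pliers: bystander: pliers lying flat, 49 x 140 x 12 mm; origin at the centre of their underside
- jar: bystander: small jar with a black screw cap, 43 mm across, 66 mm high; origin at the centre of its underside

How it is judged:
By the outcome, as a careful person would: the job done as asked, in the order asked, and still so for the second after the job is handed in, while the arm keeps its last pose, push and grip.
It also fails if it takes over 72 s, if anything falls off the work surface, if the arm or the gripper's body presses on something with over 40 N, if the wrist force passes 120 N, or if a joint passes its speed limit or range.

## Working session

There is one attempt and no reset: what is moved stays moved. The work goes in short steps, Python scripts to look and compute and a shell command to move; the robot and the scene stay as the last step left them, time stands still between calls to the robot, and variables do not carry over. Pictures are saved under pics/ and viewed, about 8 in all and at most 12, crops included, and the job is handed in when it is done.

```bash
mkdir -p pics; ls; python3 - <<'E'
from station import manip
import cv2
print(manip.get_obs(), manip.tcp_to_grasp)
for n in("top","scene"):
    d=manip.get_image(n); cv2.imwrite(f"pics/{n}0.png",d["img"][:,:,::-1]); print(n,d["intrinsics"],d["pose"],[k for k in d])
E
```

```text
pics
{'time_s': 0.0, 'joint_pos': array([-7.17348566e+01,  1.49348812e+01, -7.98642741e+00,  6.71893841e+01,
       -1.43646655e-04,  9.00000898e+01]), 'joint_velocities': array([ 0.03243491, -0.0363008 ,  0.05180547, -0.01075159, -0.04453322,
        0.03123824]), 'joint_efforts': array([ 1.12572714e-03, -4.05674028e+01,  2.53924459e+01,  1.88651128e-02,
       -1.21931616e-04,  8.32998577e-07]), 'position': array([ 164.30551139, -497.83256223,  192.46834419]), 'tool_rot': array([-1.79889307e+02,  1.43819838e-04,  1.82650539e+01]), 'contact_force': array([0.15120707, 0.20558187, 0.21574695]), 'ft_torque': array([ 0.05318682, -0.03932056, -0.03415605]), 'gripper_width': 1.0005501825846883} 18.700000000000003
top [[366.82804206   0.         317.94678531]
 [  0.         366.82804206 200.14019373]
 [  0.           0.           1.        ]] [[-2.75553652e-02  9.87634464e-01 -1.54333623e-01  4.34667770e+02]
 [-9.99091770e-01 -2.21907096e-02  3.63759300e-02  2.05421146e+02]
 [ 3.25013495e-02  1.55195805e-01  9.87348938e-01  9.04431503e+02]
 [ 0.00000000e+00  0.00000000e+00  0.00000000e+00  1.00000000e+00]] ['img', 'intrinsics', 'pose']
scene [[424.53634475   0.         324.32437111]
 [  0.         424.53634475 200.03080122]
 [  0.           0.           1.        ]] [[-9.75694087e-02  8.86204497e-01 -4.52903742e-01  7.69965276e+01]
 [-9.95158786e-01 -8.14800170e-02  5.49544959e-02  2.63381836e+02]
 [ 1.17983168e-02  4.56073016e-01  8.89864149e-01  1.05120303e+03]
 [ 0.00000000e+00  0.00000000e+00  0.00000000e+00  1.00000000e+00]] ['img', 'intrinsics', 'pose']
```

View pics/top0.png

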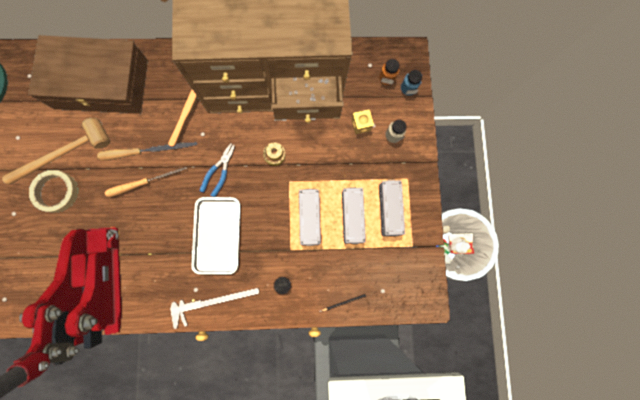

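View pics/scene0.png

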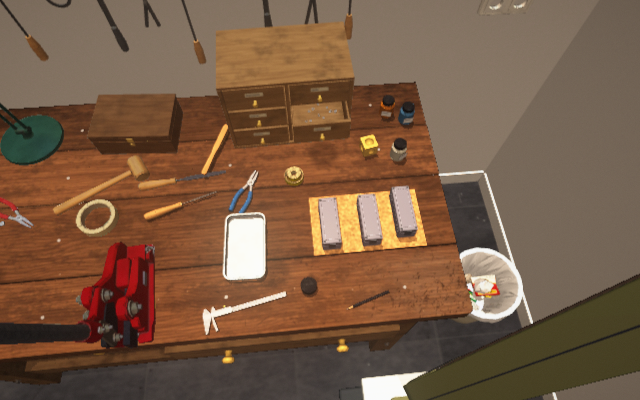

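The top view shows three grey cases at px (310,217), (353,215) and (392,208), the right one slightly turned. The tray is at (217,236), tin (283,285), pliers (218,170), tape ring (275,153) and jar (397,130). Next I measure them in both views.

```bash
cat >h.py <<'E'
import numpy as np, cv2
from station import manip
def ray(d,px,z):
    K,P=d["intrinsics"],d["pose"]; q=np.linalg.inv(K)@[px[0],px[1],1]; v=P[:3,:3]@[q[0],-q[1],-q[2]]; o=P[:3,3]
    return o+v*(z-o[2])/v[2]
def rect(d,m,z,amin=300):
    out=[]
    for c in cv2.findContours(m,cv2.RETR_EXTERNAL,cv2.CHAIN_APPROX_NONE)[0]:
        if cv2.contourArea(c)<amin: continue
        w=np.array([ray(d,p[0],z)[:2] for p in c],np.float32)
        (x,y),(a,b),t=cv2.minAreaRect(w)
        if b>a:a,b,t=b,a,t-90
        out.append((np.round(c.mean(0)[0]),round(x,1),round(y,1),round(a),round(b),round((t+90)%180-90,1)))
    return out
E
python3 - <<'E'
from h import *
K={"top":(290,178,412,250,190,195,245,278),"scene":(305,180,430,255,220,208,272,285)}
for n in K:
    d=manip.get_image(n); im=d["img"]; hsv=cv2.cvtColor(im,cv2.COLOR_RGB2HSV); a=K[n]
    m=((hsv[:,:,1]<70)&(hsv[:,:,2]>95)).astype(np.uint8)*255
    r=np.zeros_like(m); r[a[1]:a[3],a[0]:a[2]]=255
    print(n,"cases",*rect(d,m&r,54),sep="\n")
    r[:]=0; r[a[5]:a[7],a[4]:a[6]]=255
    print("tray",rect(d,m&r,20))
    r[:]=0; r[a[1]-10:a[3]+10,a[0]-10:a[2]+10]=255
    m2=((hsv[:,:,0]<28)&(hsv[:,:,1]>100)&(hsv[:,:,2]>170)).astype(np.uint8)*255
    m2=cv2.morphologyEx(m2&r,cv2.MORPH_CLOSE,np.ones((41,41)))
    print("mat",rect(d,m2,4))
    o=manip.get_obs()
    x=im[a[1]-20:a[3]+20,a[0]-20:a[2]+20]; x=cv2.resize(x,None,fx=4.5,fy=4.5,interpolation=2)
    cv2.imwrite(f"pics/{n}1.png",x[:,:,::-1]); print(x.shape)
d=manip.get_image("top")
for nm,p in dict(drawer=(307,120),chest=(235,110),jar=(397,130),tape=(275,153),pl=(218,170),cart=(395,345)).items(): print(nm,ray(d,p,0).round())
E
```

```text
top
cases
(array([309., 217.]), 529.2, 195.4, 131, 47, 0.4)
(array([353., 215.]), 530.1, 92.5, 130, 50, -0.6)
(array([392., 208.]), 546.8, 1.1, 131, 53, 0.3)
tray [(array([216., 235.]), 496.7, 418.8, 188, 112, -2.2)]
mat [(array([351., 220.]), 531.1, 90.9, 352, 205, 88.4)]
(504, 729, 3)
scene
cases
(array([329., 221.]), 523.0, 195.6, 134, 48, 0.1)
(array([369., 219.]), 523.9, 92.3, 134, 51, 0.1)
(array([403., 209.]), 543.7, -0.4, 130, 53, -0.0)
tray [(array([244., 246.]), 493.6, 418.4, 186, 107, -2.0)]
mat [(array([356., 214.]), 579.3, 108.5, 338, 261, 88.5)]
(518, 742, 3)
drawer [786. 195.   0.]
chest [816. 379.   0.]
jar [756. -38.   0.]
tape [700. 278.   0.]
pl [658. 421.   0.]
cart [225.  -1.   0.]
```

View pics/top1.png

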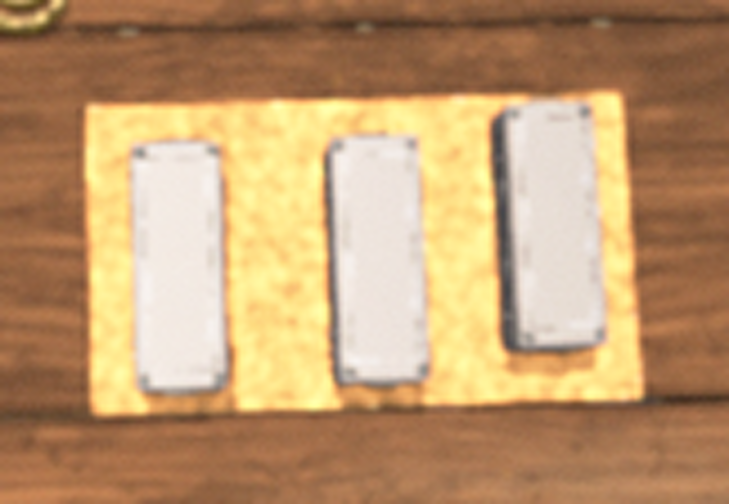

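```bash
python3 -m crank '[[0.03,-0.03,0,0,0,0.03,100],[0.08,-0.077,0,0,0,0.06,100],[0.13,-0.125,0,0,0,0.1,100],[0.18,-0.174,0,0,0,0.14,100],[0.22,-0.213,0,0,0,0.18,100],[0.26,-0.25,0,0,0,0.22,100],[0.3,-0.29,0,0,0,0.26,100],[0.34,-0.328,0,0,0,0.29,100],[0.38,-0.367,0,0,0,0.319,100],[0.4,-0.387,0,0,0,0.319,100]]'
```

```text
time_s: 1.5
position: [424.0, -2.9, 193.3]
tool_rot: [-179.9, -0.0, 0.2]
contact_force: [0.5, 0.0, 0.5]
gripper_width: 1.001
```

```bash
python3 -m crank '[[0.02,-0.03,0,0,0,0,100],[0.04,-0.075,0,0,0,0,100],[0.065,-0.12,0,0,0,0,100],[0.085,-0.165,0,0,0,0,100],[0.104,-0.199,0.01,0,0,0.003,100],[0.104,-0.199,0.03,0,0,0.003,100],[0.104,-0.199,0.06,0,0,0.003,100],[0.104,-0.199,0.09,0,0,0.003,100],[0.104,-0.199,0.1,0,0,0.003,100],[0.104,-0.199,0.1,0,0,0.003,100]]'
python3 - <<'E'
from h import *
a=[]
for n,c in(("top",(250,130,420,260)),("scene",(270,130,440,260))):
    im=manip.get_image(n)["img"]; a.append(cv2.resize(im[c[1]:c[3],c[0]:c[2]],(523,400),interpolation=2)[:, :395])
cv2.imwrite("pics/c1.png",np.hstack(a)[:,:,::-1])
E
```

```text
time_s: 2.75
position: [536.6, 69.6, 103.2]
tool_rot: [-176.9, 0.3, 5.4]
contact_force: [-0.4, 0.7, 0.3]
gripper_width: 1.002
```

View pics/c1.png

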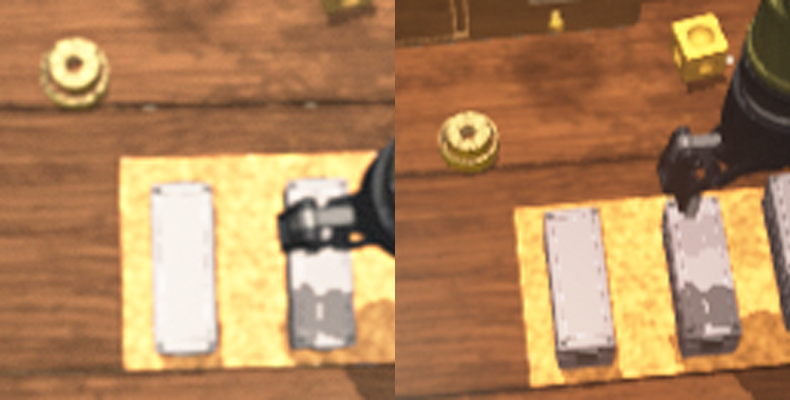

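```bash
python3 -c "
from h import *
o=manip.get_obs(); print({k:v.round(1) if hasattr(v,'round') else v for k,v in o.items()})
import station,inspect; print([x for x in dir(manip) if x[0]!='_'])"
```

```text
{'time_s': 2.85, 'joint_pos': array([  5.4,  19.7, -15. ,  55.6,   3.1, 179.9]), 'joint_velocities': array([ 0. , -1.1,  1.9,  1.2, -0.2,  0.1]), 'joint_efforts': array([  0. , -43. ,  23.5,  -0.2,   0.2,  -0. ]), 'position': array([536.6,  69.8, 103.5]), 'tool_rot': array([-176.9,    0.3,    5.4]), 'contact_force': array([-0.7,  0.2, -0.1]), 'ft_torque': array([-0. ,  0.1,  0. ]), 'gripper_width': 1.0015052885453082}
['IKError', 'close_job', 'get_image', 'get_obs', 'tcp_to_grasp']
```

Joint 6 hit its +180° limit on the yaw‑0 side, so I'll take the half turn (yaw 180) instead. A small helper will do the target arithmetic.

```bash
cat >>h.py <<'E'
from scipy.spatial.transform import Rotation as Ro
def to(p,rpy,o=None):
    o=o or manip.get_obs(); C=Ro.from_euler("xyz",o["tool_rot"],degrees=True)
    T=Ro.from_euler("xyz",rpy,degrees=True)
    return (C.inv().apply(np.array(p)-o["position"])/1000).round(4),(C.inv()*T).as_rotvec().round(4)
E
python3 -c "
from h import *
print(to((528,195,150),(180,0,100)))"
```

```text
(array([ 0.003 , -0.1278, -0.0397]), array([-0.0453, -0.0408, -1.6505]))
```

```bash
python3 -m crank '[[0,-0.01,-0.02,-0.005,-0.004,-0.165,100],[0,-0.03,-0.04,-0.009,-0.008,-0.33,100],[0,-0.05,-0.04,-0.013,-0.012,-0.495,100],[0.001,-0.07,-0.04,-0.018,-0.016,-0.66,100],[0.002,-0.09,-0.04,-0.023,-0.02,-0.825,100],[0.003,-0.11,-0.04,-0.027,-0.024,-0.99,100],[0.003,-0.12,-0.04,-0.032,-0.029,-1.155,100],[0.003,-0.128,-0.04,-0.036,-0.033,-1.32,100],[0.003,-0.128,-0.04,-0.04,-0.037,-1.485,100],[0.003,-0.128,-0.04,-0.045,-0.041,-1.65,100]]'
python3 -c "
from h import *
print(to((528,195,100),(180,0,180)))"
```

```text
time_s: 4.1
position: [528.4, 195.5, 151.2]
tool_rot: [179.9, -0.0, 100.3]
contact_force: [0.1, 0.6, 0.6]
gripper_width: 0.999
(array([-0.0004, -0.0005,  0.0512]), array([ 1.0000e-03,  7.0000e-04, -1.3911e+00]))
```

```bash
python3 -m crank '[[0,0,0,0,0,-0.17,100],[0,0,0,0,0,-0.34,100],[0,0,0,0,0,-0.51,100],[0,0,0,0,0,-0.68,100],[0,0,0,0,0,-0.85,100],[0,0,0,0,0,-1.02,100],[0,0,0.01,0,0,-1.19,100],[0,0,0.02,0,0,-1.36,100],[0,0,0.04,0,0,-1.391,100],[0,0,0.05,0,0,-1.391,100]]'
python3 - <<'E'
from h import *
print(to((528,195,16),(180,0,180)), manip.get_obs()["joint_pos"].round())
a=[]
for n,c in(("top",(250,130,420,260)),("scene",(270,130,440,260))):
    im=manip.get_image(n)["img"]; a.append(cv2.resize(im[c[1]:c[3],c[0]:c[2]],(523,400),interpolation=2)[:, :395])
cv2.imwrite("pics/c2.png",np.hstack(a)[:,:,::-1])
E
```

```text
time_s: 5.35
position: [528.2, 195.3, 101.0]
tool_rot: [180.0, 0.0, 180.0]
contact_force: [-0.2, 0.2, 0.8]
gripper_width: 0.998
(array([ 0.0003, -0.0003,  0.085 ]), array([ 0.0002,  0.0009, -0.0006])) [ 20.  22. -12.  56.  -0.  20.]
```

View pics/c2.png

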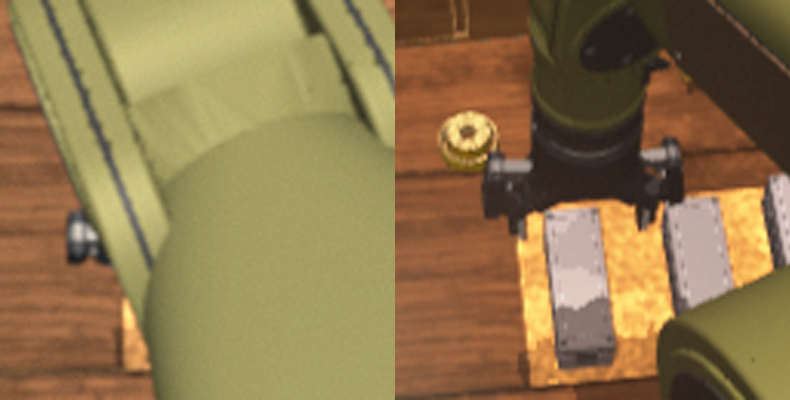

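The jaws straddle the left case (x≈575 px in the right half) with room on both sides. I'll descend and grip.

```bash
python3 -m crank '[[0,0,0.02,0,0,0,100],[0,0,0.045,0,0,0,100],[0,0,0.065,0,0,0,100],[0,0,0.08,0,0,0,100],[0,0,0.085,0,0,0,100],[0,0,0.085,0,0,0,100],[0,0,0.085,0,0,0,0],[0,0,0.085,0,0,0,0],[0,0,0.085,0,0,0,0],[0,0,0.085,0,0,0,0]]'
python3 -c "
from h import *
o=manip.get_obs();print(o['ft_torque'],o['position'])"
```

```text
time_s: 6.7
position: [528.4, 195.4, 16.4]
tool_rot: [180.0, 0.1, 180.0]
contact_force: [0.8, -0.1, 2.9]
gripper_width: 0.142
[-0.11068807  0.02179638 -0.07362684] [528.44201284 195.38750121  16.38130189]
```

```bash
python3 - <<'E'
from h import *
im=manip.get_image("scene")["img"]; cv2.imwrite("pics/c3.png",cv2.resize(im[150:270,290:440],(750,600),interpolation=2)[:,:,::-1])
o=manip.get_obs();print(o['gripper_width'],o['contact_force'],o["joint_pos"].round(1))
E
```

```text
0.052314293081463174 [0.25983207 0.12587078 1.08236981] [ 20.3  26.  -19.4  44.5  -0.   20.3]
```

View pics/c3.png

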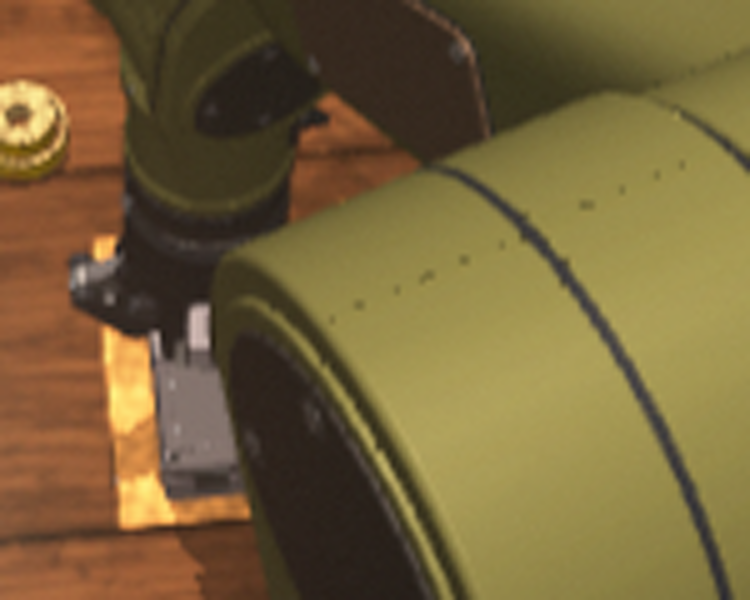

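The fingers look to be around the case, but the width reading of 0.05 disagrees with a 48 mm object. I'll check with a small lift.

```bash
python3 -m crank '[[0,0,0,0,0,0,0],[0,0,0,0,0,0,0],[0,0,0,0,0,0,0],[0,0,-0.003,0,0,0,0],[0,0,-0.007,0,0,0,0],[0,0,-0.012,0,0,0,0],[0,0,-0.02,0,0,0,0],[0,0,-0.02,0,0,0,0],[0,0,-0.02,0,0,0,0],[0,0,-0.02,0,0,0,0]]'
python3 - <<'E'
from h import *
a=[]
for n,c in(("scene",(270,150,420,270)),("top",(250,150,400,270))):
    im=manip.get_image(n)["img"]; a.append(cv2.resize(im[c[1]:c[3],c[0]:c[2]],(500,400),interpolation=2)[:, :395])
cv2.imwrite("pics/c4.png",np.hstack(a)[:,:,::-1])
o=manip.get_obs();print(o['gripper_width'],o['contact_force'],o["ft_torque"].round(3))
E
```

```text
time_s: 8.0
position: [528.2, 195.3, 36.0]
tool_rot: [-180.0, 0.0, 180.0]
contact_force: [0.6, -0.8, -0.4]
gripper_width: -0.005
-0.0011319632082380366 [0.11541485 0.56301086 0.77469118] [ 0.011 -0.07   0.011]
```

View pics/c4.png

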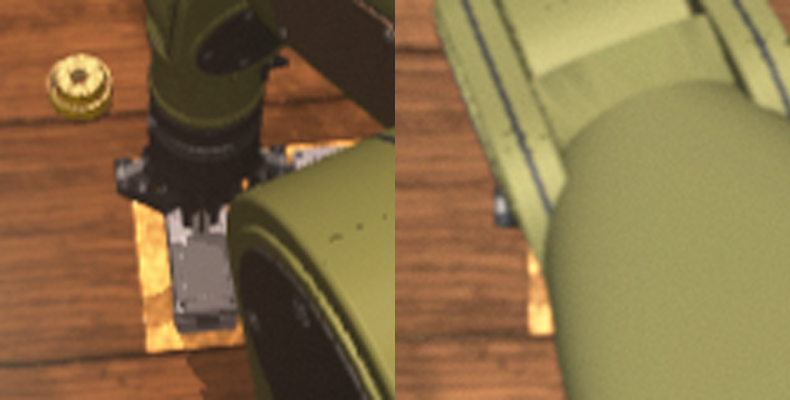

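```bash
cat >>h.py <<'E'
def proj(d,p):
    q=d["pose"][:3,:3].T@(np.array(p)-d["pose"][:3,3]); u=d["intrinsics"]@[q[0],-q[1],-q[2]]; return (u[:2]/u[2]).round(1)
E
python3 - <<'E'
from h import *
d=manip.get_image("scene")
for z in(101,114,130,150): print("c2 tips",z,proj(d,(528,195+42,z)),proj(d,(528,195-42,z)))
for z in (16,36,54,70,90): print("now",z,proj(d,(528,195,z)))
im=d["img"]; cv2.imwrite("pics/c5.png",cv2.resize(im[185:255,300:380],(800,600)[:2] if 0 else (685,600),interpolation=2)[:,:,::-1])
print(manip.get_obs()["time_s"])
E
```

```text
c2 tips 101 [312.6 212.8] [346.3 210. ]
c2 tips 114 [312.6 210.5] [346.6 207.7]
c2 tips 130 [312.5 207.6] [347.  204.8]
c2 tips 150 [312.4 203.9] [347.5 201. ]
now 16 [328.8 225.2]
now 36 [328.9 222.1]
now 54 [329.1 219.2]
now 70 [329.2 216.6]
now 90 [329.4 213.3]
8.15
```

View pics/c5.png

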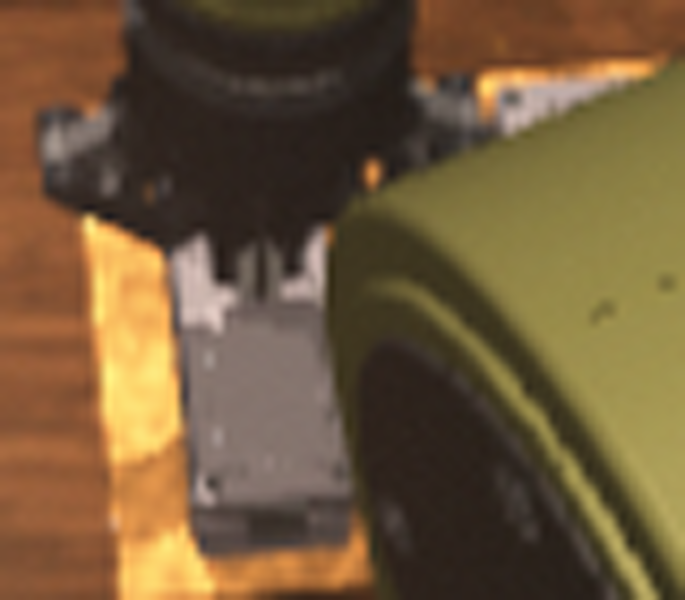

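Fingertips look shut above the case at about z≥54, while the reported TCP is 36. So the TCP height seems biased, and I'll probe downward gently to measure by how much.

```bash
python3 -m crank '[[0,0,0.005,0,0,0,0],[0,0,0.01,0,0,0,0],[0,0,0.014,0,0,0,0],[0,0,0.017,0,0,0,0],[0,0,0.018,0,0,0,0],[0,0,0.019,0,0,0,0],[0,0,0.020,0,0,0,0],[0,0,0.021,0,0,0,0],[0,0,0.021,0,0,0,0],[0,0,0.021,0,0,0,0]]'
python3 - <<'E'
from h import *
d=manip.get_image("scene")
im=d["img"]; cv2.imwrite("pics/c6.png",cv2.resize(im[170:255,290:390],(700,595),interpolation=2)[:,:,::-1])
o=manip.get_obs();print(o['gripper_width'],o['contact_force'],o["ft_torque"].round(3))
E
```

```text
time_s: 9.4
position: [528.4, 195.3, 16.1]
tool_rot: [180.0, 0.1, 180.0]
contact_force: [-1.7, -1.1, 5.4]
gripper_width: 0.001
-0.00472936442794216 [-1.87129662 -1.40158022  6.26708152] [-0.117  0.395 -0.001]
```

View pics/c6.png

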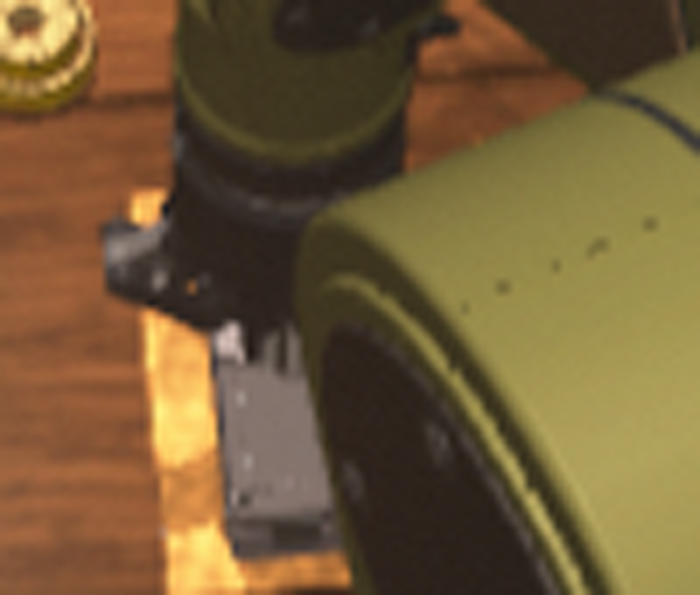

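The shut tips press on the case top (true z=54) at reported z≈16, so the reported TCP z reads about 38 mm low. I'll reopen and go 38 mm deeper in reported terms.

```bash
python3 -m crank '[[0,0,-0.02,0,0,0,0],[0,0,-0.04,0,0,0,100],[0,0,-0.045,0,0,0,100],[0,0,-0.045,0,0,0,100],[0,0,-0.045,0,0,0,100],[0,0,-0.045,0,0,0,100],[0,0,-0.045,0,0,0,100],[0,0,-0.045,0,0,0,100],[0,0,-0.045,0,0,0,100],[0,0,-0.03,0,0,0,100]]'
```

```text
time_s: 10.7
position: [529.7, 195.9, 46.6]
tool_rot: [179.9, 0.2, 180.0]
contact_force: [-0.9, -1.2, 0.1]
gripper_width: 0.999
```

```bash
python3 -m crank '[[0.001,0,0.02,0,0,0,100],[0.001,0,0.035,0,0,0,100],[0.001,0,0.045,0,0,0,100],[0.001,0,0.055,0,0,0,100],[0.001,0,0.061,0,0,0,100],[0.001,0,0.066,0,0,0,100],[0.001,0,0.066,0,0,0,100],[0.001,0,0.066,0,0,0,0],[0.001,0,0.066,0,0,0,0],[0.001,0,0.066,0,0,0,0]]'
```

```text
time_s: 11.95
position: [529.6, 196.0, -18.8]
tool_rot: [179.9, 0.3, 180.0]
contact_force: [0.4, -0.1, 3.2]
gripper_width: 0.551
```

```bash
python3 -m crank '[[0,0,0,0,0,0,0],[0,0,0,0,0,0,0],[0,0,0,0,0,0,0],[0,0,0,0,0,0,0],[0,0,-0.005,0,0,0,0],[0,0,-0.015,0,0,0,0],[0,0,-0.025,0,0,0,0],[0,0,-0.03,0,0,0,0],[0,0,-0.03,0,0,0,0],[0,0,-0.03,0,0,0,0]]'; python3 -c "
from h import *
o=manip.get_obs();print(o['ft_torque'].round(3))"
```

```text
time_s: 13.2
position: [529.2, 195.9, 11.1]
tool_rot: [179.9, 0.3, 180.0]
contact_force: [-0.7, -0.0, -3.2]
gripper_width: 0.552
[ 0.043 -0.028 -0.031]
```

Gripped: the width of 0.551 is about 47 mm and the weight is felt. Next: lift and tip the near end down.

```bash
cat >>h.py <<'E'
def feel(n=4):
    a=[]
    for _ in range(n):
        manip.get_image("top"); o=manip.get_obs(); a.append(np.r_[o["contact_force"],o["ft_torque"]])
    print("F,T",np.mean(a,0).round(3),"rot",o["tool_rot"].round(1),"z",o["position"].round(1),"w",round(o["gripper_width"],3),"t",o["time_s"])
E
python3 -m crank '[[0,0,-0.02,0,0,0,0],[0,0,-0.045,0,0,0,0],[0,0,-0.07,0,0,0,0],[0,0,-0.09,0,-0.05,0,0],[0,0,-0.1,0,-0.14,0,0],[0,0,-0.1,0,-0.24,0,0],[0,0,-0.1,0,-0.34,0,0],[0,0,-0.1,0,-0.44,0,0],[0,0,-0.1,0,-0.54,0,0],[0,0,-0.1,0,-0.55,0,0]]'; python3 -c "
from h import *
feel(4)"; python3 -m crank '[[0,0,0,0,0,0,0],[0,0,0,0,0,0,0],[0,0,0,0,0.08,0,0],[0,0,0,0,0.18,0,0],[0,0,0,0,0.28,0,0],[0,0,0,0,0.38,0,0],[0,0,0,0,0.48,0,0],[0,0,0,0,0.55,0,0],[0,0,0,0,0.55,0,0],[0,0,0,0,0.55,0,0]]'; python3 -c "
from h import *
feel(4)"
```

```text
time_s: 14.45
position: [523.8, 194.0, 107.7]
tool_rot: [-179.9, 31.4, -179.9]
contact_force: [-0.4, -0.5, -3.7]
gripper_width: 0.555
F,T [ 0.364  0.322 -2.838  0.007  0.759  0.007] rot [179.8  31.9 179.9] z [530.4 196.5 112.2] w 0.553 t 14.65
time_s: 15.9
position: [530.2, 196.4, 111.9]
tool_rot: [179.9, 0.4, 179.9]
contact_force: [-0.6, -0.6, -3.4]
gripper_width: 0.556
F,T [-0.599  0.514 -3.456  0.025  0.018  0.015] rot [179.9   0.4 180. ] z [529.6 196.5 112.4] w 0.556 t 16.1
```

```bash
python3 -m crank '[[0,0,0,0,0.07,0,0],[0,0,0,0,0.17,0,0],[0,0,0,0,0.27,0,0],[0,0,0,0,0.37,0,0],[0,0,0,0,0.47,0,0],[0,0,0,0,0.55,0,0],[0,0,0,0,0.56,0,0],[0,0,0,0,0.56,0,0],[0,0,0,0,0.56,0,0],[0,0,0,0,0.56,0,0]]'; python3 -c "
from h import *
feel(4)"; python3 -m crank '[[0,0,0,0,-0.08,0,0],[0,0,0,0,-0.18,0,0],[0,0,0,0,-0.28,0,0],[0,0,0,0,-0.38,0,0],[0,0,0,0,-0.48,0,0],[0,0,0,0,-0.56,0,0],[0,0,0,0,-0.565,0,0],[0,0,0,0,-0.565,0,0],[0,0,0,0,-0.565,0,0],[0,0,0,0,-0.565,0,0]]'; python3 -c "
from h import *
feel(4);print(to((529.5,196,-19),(180,0,180)))"
```

```text
time_s: 17.35
position: [529.4, 196.7, 113.6]
tool_rot: [179.8, -31.6, -179.9]
contact_force: [-0.1, 0.2, -3.3]
gripper_width: 0.555
F,T [ 0.138  0.066 -2.846  0.013 -0.828  0.021] rot [ 179.8  -31.7 -179.9] z [529.5 196.6 112.9] w 0.555 t 17.55
time_s: 18.8
position: [530.3, 196.6, 112.5]
tool_rot: [179.9, 0.7, 180.0]
contact_force: [0.2, -0.2, -3.2]
gripper_width: 0.555
F,T [ 0.007  0.218 -3.478  0.02   0.039  0.006] rot [179.9   0.7 180. ] z [529.7 196.5 112.6] w 0.551 t 19.0
(array([ 0.0017, -0.0008,  0.1316]), array([ 0.0024,  0.0118, -0.0006]))
```

Level torque after the two tips is 0.018 and 0.039 N m, where a loose ball would shift it by about 0.19. The left case is tight, so I'll set it back.

```bash
python3 -m crank '[[0,0,0.025,0,0.012,0,0],[0,0,0.055,0,0.012,0,0],[0,0,0.085,0,0.012,0,0],[0,0,0.108,0,0.012,0,0],[0,0,0.12,0,0.012,0,0],[0,0,0.126,0,0.012,0,0],[0,0,0.129,0,0.012,0,0],[0,0,0.131,0,0.012,0,0],[0,0,0.132,0,0.012,0,0],[0,0,0.132,0,0.012,0,0]]'
```

```text
time_s: 20.25
position: [531.7, 197.1, -18.6]
tool_rot: [179.8, 0.1, 180.0]
contact_force: [-1.4, 0.5, 0.1]
gripper_width: 0.555
```

```bash
python3 -m crank '[[0,0,0,0,0,0,100],[0,0,0,0,0,0,100],[0,0,0,0,0,0,100],[0,0,0,0,0,0,100],[0,0,-0.02,0,0,0,100],[0,0,-0.045,0,0,0,100],[0,0,-0.07,0,0,0,100],[0,-0.02,-0.075,0,0,0,100],[0,-0.055,-0.075,0,0,0,100],[0,-0.09,-0.075,0,0,0,100]]'; python3 -c "
from h import *
im=manip.get_image('scene')['img']; cv2.imwrite('pics/c7.png',cv2.resize(im[150:270,290:440],(750,600),interpolation=2)[:,:,::-1])
print(to((529,92.5,-20),(180,0,180)))"
```

```text
time_s: 21.5
position: [530.7, 104.8, 55.2]
tool_rot: [179.9, -0.0, 180.0]
contact_force: [0.8, -0.5, -0.4]
gripper_width: 0.997
(array([ 0.0007, -0.0078,  0.075 ]), array([-0.002 , -0.0016, -0.0041]))
```

View pics/c7.png

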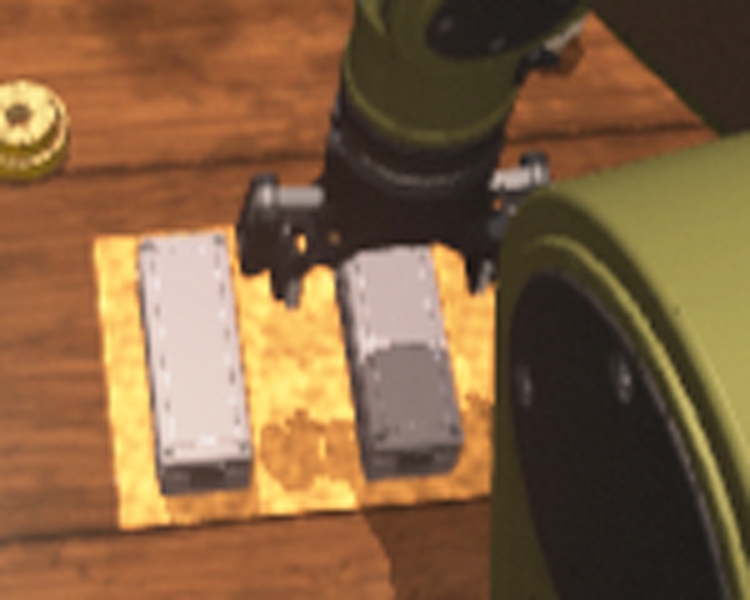

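The left case stands upright on the mat, centred near (195,360), and the jaws straddle the middle one. I'll descend and grip it.

```bash
python3 -m crank '[[0.001,-0.007,0,0,0,-0.003,100],[0.001,-0.008,0.02,0,0,-0.003,100],[0.001,-0.008,0.04,0,0,-0.003,100],[0.001,-0.008,0.055,0,0,-0.003,100],[0.001,-0.008,0.065,0,0,-0.003,100],[0.001,-0.008,0.071,0,0,-0.003,100],[0.001,-0.008,0.074,0,0,-0.003,100],[0.001,-0.008,0.074,0,0,-0.003,0],[0.001,-0.008,0.074,0,0,-0.003,0],[0.001,-0.008,0.074,0,0,-0.003,0]]'
```

```text
time_s: 22.8
position: [529.4, 91.9, -18.2]
tool_rot: [-179.8, -0.0, 179.9]
contact_force: [0.4, -1.8, 3.4]
gripper_width: 0.551
```

```bash
python3 -m crank '[[0,0,0,0,0,0,0],[0,0,0,0,0,0,0],[0,0,0,0,0,0,0],[0,0,-0.005,0,0,0,0],[0,0,-0.025,0,0,0,0],[0,0,-0.055,0,0,0,0],[0,0,-0.085,0,0,0,0],[0,0,-0.115,0,0,0,0],[0,0,-0.13,0,0,0,0],[0,0,-0.13,0,0,0,0]]'; python3 -c "
from h import *
feel(2)"
```

```text
time_s: 24.05
position: [530.0, 92.5, 112.3]
tool_rot: [-179.9, 0.1, 179.9]
contact_force: [-0.1, -0.0, -5.5]
gripper_width: 0.554
F,T [-0.054  0.374 -4.442  0.014  0.032 -0.017] rot [-1.798e+02 -1.000e-01  1.799e+02] z [528.5  92.2 110.6] w 0.556 t 24.15
```

```bash
python3 -m crank '[[0,0,0,0,-0.07,0,0],[0,0,0,0,-0.17,0,0],[0,0,0,0,-0.27,0,0],[0,0,0,0,-0.37,0,0],[0,0,0,0,-0.47,0,0],[0,0,0,0,-0.55,0,0],[0,0,0,0,-0.55,0,0],[0,0,0,0,-0.55,0,0],[0,0,0,0,-0.55,0,0],[0,0,0,0,-0.55,0,0]]'; python3 -c "
from h import *
feel(2)"; python3 -m crank '[[0,0,0,0,0.08,0,0],[0,0,0,0,0.18,0,0],[0,0,0,0,0.28,0,0],[0,0,0,0,0.38,0,0],[0,0,0,0,0.48,0,0],[0,0,0,0,0.55,0,0],[0,0,0,0,0.55,0,0],[0,0,0,0,0.55,0,0],[0,0,0,0,0.55,0,0],[0,0,0,0,0.55,0,0]]'; python3 -c "
from h import *
feel(3)"
```

```text
time_s: 25.4
position: [529.7, 92.3, 111.2]
tool_rot: [-179.8, 31.4, -180.0]
contact_force: [-0.2, -0.2, -4.2]
gripper_width: 0.554
F,T [ 1.930e-01  8.200e-02 -3.605e+00 -2.000e-03  8.280e-01 -1.400e-02] rot [-179.8   31.4 -180. ] z [529.1  92.2 110.9] w 0.553 t 25.5
time_s: 26.75
position: [528.4, 92.3, 111.1]
tool_rot: [-179.8, -0.1, 179.9]
contact_force: [-0.4, -0.1, -4.1]
gripper_width: 0.553
F,T [-1.870e-01  4.750e-01 -4.232e+00  1.000e-03 -1.070e-01  2.400e-02] rot [-1.798e+02 -1.000e-01  1.799e+02] z [528.8  92.3 111.1] w 0.556 t 26.9
```

```bash
python3 -m crank '[[0,0,0,0,0.07,0,0],[0,0,0,0,0.17,0,0],[0,0,0,0,0.27,0,0],[0,0,0,0,0.37,0,0],[0,0,0,0,0.47,0,0],[0,0,0,0,0.55,0,0],[0,0,0,0,0.56,0,0],[0,0,0,0,0.56,0,0],[0,0,0,0,0.56,0,0],[0,0,0,0,0.56,0,0]]'; python3 -c "
from h import *
feel(2)"; python3 -m crank '[[0,0,0,0,-0.08,0,0],[0,0,0,0,-0.18,0,0],[0,0,0,0,-0.28,0,0],[0,0,0,0,-0.38,0,0],[0,0,0,0,-0.48,0,0],[0,0,0,0,-0.55,0,0],[0,0,0,0,-0.56,0,0],[0,0,0,0,-0.56,0,0],[0,0,0,0,-0.56,0,0],[0,0,0,0,-0.56,0,0]]'; python3 -c "
from h import *
feel(3);print(to((529,92.3,-18),(180,0,180)))"
```

```text
time_s: 28.15
position: [528.8, 92.4, 112.3]
tool_rot: [-179.8, -32.1, 179.8]
contact_force: [-0.4, -0.7, -3.9]
gripper_width: 0.552
F,T [-0.451  0.408 -3.848 -0.005 -0.847 -0.007] rot [-179.8  -32.1  179.8] z [528.8  92.3 112. ] w 0.553 t 28.25
time_s: 29.5
position: [529.4, 92.3, 111.6]
tool_rot: [-179.8, -0.0, 179.9]
contact_force: [-0.7, 1.1, -4.0]
gripper_width: 0.552
F,T [ 0.361  0.498 -4.45   0.021  0.11  -0.019] rot [-179.8   -0.   179.9] z [529.   92.3 111.6] w 0.558 t 29.65
(array([-1.000e-04,  3.000e-04,  1.296e-01]), array([-0.0027, -0.0008, -0.0014]))
```

The middle case's level torque went 0.03 → −0.107 → +0.110 N m, which is the ball rolling. I'll set it back and still test the right one as asked.

```bash
python3 -m crank '[[0,0,0.025,0,0,0,0],[0,0,0.055,0,0,0,0],[0,0,0.085,0,0,0,0],[0,0,0.108,0,0,0,0],[0,0,0.12,0,0,0,0],[0,0,0.126,0,0,0,0],[0,0,0.129,0,0,0,0],[0,0,0.13,0,0,0,0],[0,0,0.13,0,0,0,0],[0,0,0.13,0,0,0,0]]'
```

```text
time_s: 30.9
position: [529.3, 92.0, -18.0]
tool_rot: [-179.9, 0.0, 179.9]
contact_force: [-0.2, -0.2, -3.8]
gripper_width: 0.557
```

The weight is still on the gripper, so I'll go 2 mm lower before releasing.

```bash
python3 -m crank '[[0,0,0.001,0,0,0,0],[0,0,0.002,0,0,0,0],[0,0,0.002,0,0,0,0],[0,0,0.002,0,0,0,0],[0,0,0.002,0,0,0,0],[0,0,0.002,0,0,0,0],[0,0,0.002,0,0,0,0],[0,0,0.002,0,0,0,0],[0,0,0.002,0,0,0,0],[0,0,0.002,0,0,0,0]]'
```

```text
time_s: 32.15
position: [529.5, 92.1, -18.2]
tool_rot: [-179.9, 0.1, 179.9]
contact_force: [-4.5, 1.1, 9.6]
gripper_width: 0.553
```

```bash
python3 -m crank '[[0,0,0,0,0,0,100],[0,0,0,0,0,0,100],[0,0,0,0,0,0,100],[0,0,0,0,0,0,100],[0,0,-0.02,0,0,0,100],[0,0,-0.045,0,0,0,100],[0,0,-0.07,0,0,0,100],[-0.006,-0.025,-0.075,0,0,0,100],[-0.016,-0.06,-0.075,0,0,0,100],[-0.016,-0.092,-0.075,0,0,0,100]]'; python3 -c "
from h import *
im=manip.get_image('scene')['img']; cv2.imwrite('pics/c8.png',cv2.resize(im[150:270,310:460],(750,600),interpolation=2)[:,:,::-1])
print(to((546,0,-20),(180,0,180)))"
```

```text
time_s: 33.4
position: [546.3, -0.7, 57.2]
tool_rot: [-179.8, 0.1, 179.9]
contact_force: [0.1, -0.2, -1.1]
gripper_width: 0.999
(array([-0.0003,  0.0049,  0.077 ]), array([-0.006 ,  0.0014, -0.0043]))
```

View pics/c8.png

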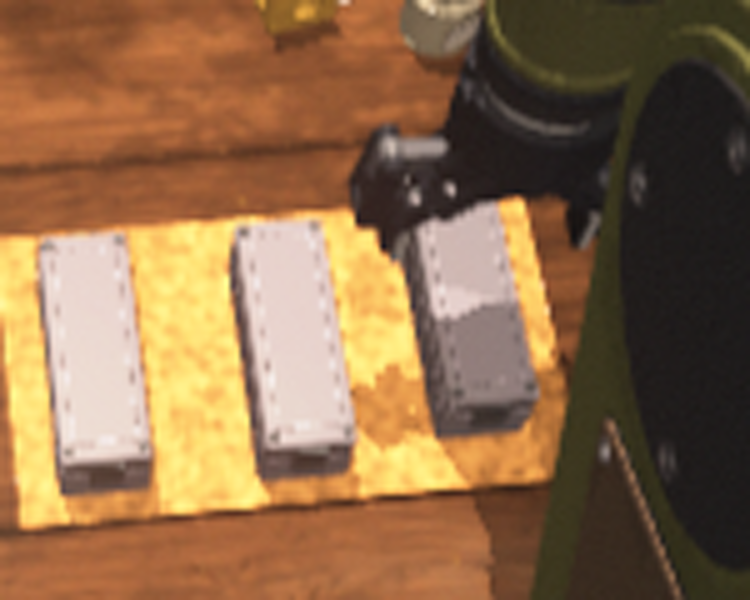

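The middle and left cases stand upright on the mat. The jaws straddle the right one.

```bash
python3 -m crank '[[0,0.003,0,0,0,-0.003,100],[0,0.004,0.02,0,0,-0.003,100],[0,0.004,0.04,0,0,-0.003,100],[0,0.004,0.055,0,0,-0.003,100],[0,0.004,0.065,0,0,-0.003,100],[0,0.004,0.071,0,0,-0.003,100],[0,0.004,0.076,0,0,-0.003,100],[0,0.004,0.076,0,0,-0.003,0],[0,0.004,0.076,0,0,-0.003,0],[0,0.004,0.076,0,0,-0.003,0]]'
```

```text
time_s: 34.7
position: [546.4, -1.3, -18.3]
tool_rot: [-179.6, 0.2, 179.9]
contact_force: [0.2, -1.6, 2.2]
gripper_width: 0.552
```

```bash
python3 -m crank '[[0,0,0,0,0,0,0],[0,0,0,0,0,0,0],[0,0,0,0,0,0,0],[0,0,-0.005,0,0,0,0],[0,0,-0.025,0,0,0,0],[0,0,-0.055,0,0,0,0],[0,0,-0.085,0,0,0,0],[0,0,-0.115,0,0,0,0],[0,0,-0.13,0,0,0,0],[0,0,-0.13,0,0,0,0]]'; python3 -c "
from h import *
feel(2)"
```

```text
time_s: 35.95
position: [546.7, -0.3, 112.3]
tool_rot: [-179.6, 0.3, 179.9]
contact_force: [1.8, 0.0, -4.2]
gripper_width: 0.553
F,T [-3.170e-01  5.540e-01 -3.454e+00  3.600e-02  1.600e-02  1.000e-03] rot [-179.6    0.   179.9] z [ 5.450e+02 -4.000e-01  1.106e+02] w 0.556 t 36.05
```

```bash
python3 -m crank '[[0,0,0,0,-0.07,0,0],[0,0,0,0,-0.17,0,0],[0,0,0,0,-0.27,0,0],[0,0,0,0,-0.37,0,0],[0,0,0,0,-0.47,0,0],[0,0,0,0,-0.55,0,0],[0,0,0,0,-0.55,0,0],[0,0,0,0,-0.55,0,0],[0,0,0,0,-0.55,0,0],[0,0,0,0,-0.55,0,0]]'; python3 -c "
from h import *
feel(2)"; python3 -m crank '[[0,0,0,0,0.08,0,0],[0,0,0,0,0.18,0,0],[0,0,0,0,0.28,0,0],[0,0,0,0,0.38,0,0],[0,0,0,0,0.48,0,0],[0,0,0,0,0.55,0,0],[0,0,0,0,0.55,0,0],[0,0,0,0,0.55,0,0],[0,0,0,0,0.55,0,0],[0,0,0,0,0.55,0,0]]'; python3 -c "
from h import *
feel(3)"
```

```text
time_s: 37.3
position: [546.4, -0.4, 111.2]
tool_rot: [-179.6, 31.6, -179.9]
contact_force: [-0.5, 0.7, -2.8]
gripper_width: 0.556
F,T [ 0.328  0.017 -3.547  0.023  0.835  0.019] rot [-179.6   31.6 -179.9] z [ 5.458e+02 -4.000e-01  1.109e+02] w 0.553 t 37.4
time_s: 38.65
position: [545.1, -0.4, 111.1]
tool_rot: [-179.6, 0.1, 179.9]
contact_force: [0.4, 0.9, -2.0]
gripper_width: 0.554
F,T [ 0.255 -0.122 -2.985  0.034 -0.004 -0.04 ] rot [-1.796e+02  1.000e-01  1.799e+02] z [ 5.456e+02 -4.000e-01  1.112e+02] w 0.555 t 38.8
```

```bash
python3 -m crank '[[0,0,0,0,0.07,0,0],[0,0,0,0,0.17,0,0],[0,0,0,0,0.27,0,0],[0,0,0,0,0.37,0,0],[0,0,0,0,0.47,0,0],[0,0,0,0,0.55,0,0],[0,0,0,0,0.56,0,0],[0,0,0,0,0.56,0,0],[0,0,0,0,0.56,0,0],[0,0,0,0,0.56,0,0]]'; python3 -c "
from h import *
feel(2)"; python3 -m crank '[[0,0,0,0,-0.08,0,0],[0,0,0,0,-0.18,0,0],[0,0,0,0,-0.28,0,0],[0,0,0,0,-0.38,0,0],[0,0,0,0,-0.48,0,0],[0,0,0,0,-0.55,0,0],[0,0,0,0,-0.56,0,0],[0,0,0,0,-0.56,0,0],[0,0,0,0,-0.56,0,0],[0,0,0,0,-0.56,0,0]]'; python3 -c "
from h import *
feel(3);print(to((546,-0.5,-18.5),(180.4,0,180)))"
```

```text
time_s: 40.05
position: [545.5, -0.4, 112.3]
tool_rot: [-179.6, -31.9, 179.7]
contact_force: [-0.0, -0.3, -3.1]
gripper_width: 0.55
F,T [ 0.205 -0.078 -3.497  0.017 -0.878  0.027] rot [-179.6  -31.9  179.7] z [ 5.455e+02 -4.000e-01  1.120e+02] w 0.549 t 40.15
time_s: 41.4
position: [546.1, -0.4, 111.6]
tool_rot: [-179.6, 0.1, 179.9]
contact_force: [-0.3, 0.2, -3.0]
gripper_width: 0.554
F,T [-0.069 -0.555 -3.083  0.035 -0.004 -0.021] rot [-1.796e+02  1.000e-01  1.799e+02] z [ 5.458e+02 -4.000e-01  1.117e+02] w 0.554 t 41.55
(array([1.000e-04, 7.000e-04, 1.302e-01]), array([ 0.0005,  0.0025, -0.0016]))
```

The right case is tight: −0.004 N m both times. I'll set it down, 1 mm further than the grip height.

```bash
python3 -m crank '[[0,0,0.025,0,0,0,0],[0,0,0.055,0,0,0,0],[0,0,0.085,0,0,0,0],[0,0,0.108,0,0,0,0],[0,0,0.12,0,0,0,0],[0,0,0.126,0,0,0,0],[0,0,0.129,0,0,0,0],[0,0,0.130,0,0,0,0],[0,0,0.131,0,0,0,0],[0,0,0.131,0,0,0,0]]'
```

```text
time_s: 42.8
position: [546.8, -1.2, -18.3]
tool_rot: [-179.6, 0.2, 179.9]
contact_force: [-1.1, 0.0, 4.2]
gripper_width: 0.552
```

```bash
python3 -m crank '[[0,0,0,0,0,0,100],[0,0,0,0,0,0,100],[0,0,0,0,0,0,100],[0,0,0,0,0,0,100],[0,0,-0.02,0,0,0,100],[0,0,-0.045,0,0,0,100],[0,0,-0.07,0,0,0,100],[0.007,0.025,-0.075,0,0,0,100],[0.017,0.06,-0.075,-0.004,0,0,100],[0.017,0.093,-0.075,-0.006,0,0,100]]'; python3 -c "
from h import *
manip.get_image('top'); print(to((529.3,92.1,-20),(180,0,180)))"
```

```text
time_s: 44.05
position: [528.7, 93.0, 56.1]
tool_rot: [-180.0, 0.2, 179.9]
contact_force: [0.6, -0.4, 0.7]
gripper_width: 1.0
(array([ 0.0005, -0.0051,  0.0761]), array([0.0032, 0.0045, 0.0014]))
```

```bash
python3 -m crank '[[0,-0.004,0,0.003,0,0,100],[0,-0.005,0.02,0.003,0.003,0,100],[0,-0.005,0.04,0.003,0.003,0,100],[0,-0.005,0.055,0.003,0.003,0,100],[0,-0.005,0.065,0.003,0.003,0,100],[0,-0.005,0.071,0.003,0.003,0,100],[0,-0.005,0.074,0.003,0.003,0,100],[0,-0.005,0.074,0.003,0.003,0,0],[0,-0.005,0.074,0.003,0.003,0,0],[0,-0.005,0.074,0.003,0.003,0,0]]'
```

```text
time_s: 45.35
position: [530.4, 92.3, -17.2]
tool_rot: [180.0, 0.2, -179.9]
contact_force: [-0.6, 0.1, 3.1]
gripper_width: 0.55
```

```bash
python3 -m crank '[[0,0,0,0,0,0,0],[0,0,0,0,0,0,0],[0,0,0,0,0,0,0],[0,0,-0.005,0,0,0,0],[0,0,-0.025,0,0,0,0],[0,0,-0.055,0,0,0,0],[0,0,-0.085,0,0,0,0],[0,0,-0.115,0,0,0,0],[0,0,-0.13,0,0,0,0],[0,0,-0.13,0,0,0,0]]'; python3 -c "
from h import *
feel(3);print(to((496,418.6,112),(180,0,180)))"
```

```text
time_s: 46.6
position: [530.5, 92.3, 113.3]
tool_rot: [180.0, 0.2, -179.9]
contact_force: [-0.1, -0.5, -4.5]
gripper_width: 0.553
F,T [ 0.065  0.171 -4.294  0.014  0.09   0.032] rot [-180.    -0.  -179.9] z [528.7  92.  111.3] w 0.551 t 46.75
(array([ 0.0322,  0.3266, -0.0008]), array([-0.0003, -0.0002,  0.0015]))
```

```bash
python3 -m crank '[[0.001,0.01,0,0,0,0,0],[0.004,0.035,0,0,0,0,0],[0.008,0.075,0,0,0,0,0],[0.013,0.12,0,0,0,0,0],[0.018,0.165,0,0,0,0,0],[0.022,0.21,0,0,0,0,0],[0.026,0.25,0,0,0,0,0],[0.03,0.285,0,0,0,0,0],[0.033,0.31,0,0,0,0,0],[0.034,0.3266,0,0,0,0,0]]'; python3 -c "
from h import *
manip.get_image('top');manip.get_image('top');print(to((495,418.6,79),(180,0,180)))"
```

```text
time_s: 48.0
position: [493.0, 420.0, 109.9]
tool_rot: [-179.9, -0.1, -179.8]
contact_force: [0.3, -0.4, -4.7]
gripper_width: 0.553
(array([-0.0014, -0.0017,  0.0312]), array([-0.0002, -0.001 ,  0.0035]))
```

```bash
python3 -m crank '[[-0.001,-0.0017,0.006,0,0,0.003,0],[-0.001,-0.0017,0.014,0,0,0.003,0],[-0.001,-0.0017,0.022,0,0,0.003,0],[-0.001,-0.0017,0.028,0,0,0.003,0],[-0.001,-0.0017,0.031,0,0,0.003,0],[-0.001,-0.0017,0.031,0,0,0.003,0],[-0.001,-0.0017,0.031,0,0,0.003,0],[-0.001,-0.0017,0.031,0,0,0.003,0],[-0.001,-0.0017,0.031,0,0,0.003,0],[-0.001,-0.0017,0.031,0,0,0.003,0]]'; python3 - <<'E'
from h import *
feel(2)
d=manip.get_image("scene"); im=d["img"]
print("held top near-corners exp",[proj(d,(495-65,418.6+s,150)) for s in(24,-24)])
cv2.imwrite("pics/c9.png",cv2.resize(im[140:340,190:450],(780,600),interpolation=2)[:,:,::-1])
E
```

```text
time_s: 49.35
position: [494.6, 418.7, 79.3]
tool_rot: [-180.0, -0.0, -180.0]
contact_force: [0.3, -0.6, -3.8]
gripper_width: 0.556
F,T [ 0.35   0.097 -3.724  0.006  0.046  0.004] rot [-1.8e+02 -1.0e-01 -1.8e+02] z [494.6 418.7  79.3] w 0.554 t 49.45
held top near-corners exp [array([224.7, 250.3]), array([246.2, 248.4])]
```

View pics/c9.png

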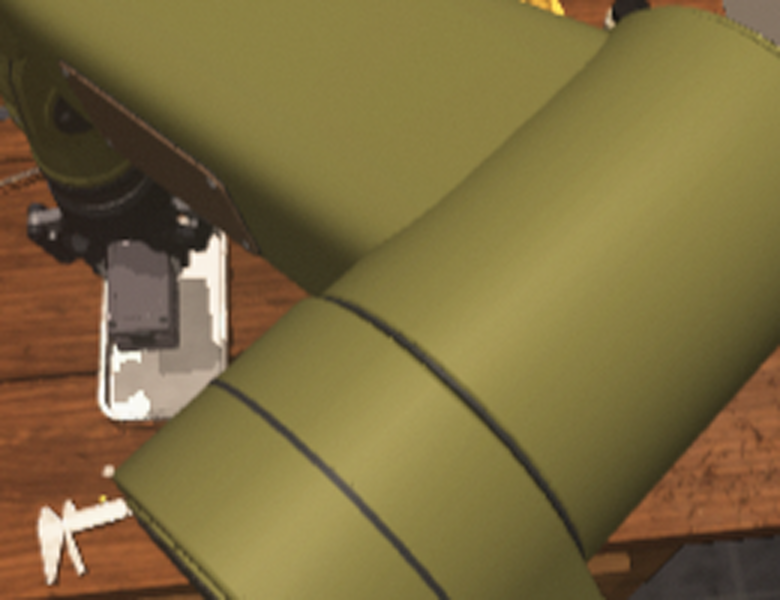

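The held case hangs level over the tray, with its near top corners at about px (227,248) and (249,247) against an expected (225,250) and (246,248). I'll check the other two cases and the tray numerically from the top view.

```bash
python3 - <<'E'
from h import *
for n,b in(("top",(285,170,425,260)),("scene",(300,170,440,260))):
    d=manip.get_image(n); hsv=cv2.cvtColor(d["img"],cv2.COLOR_RGB2HSV); a=b
    m=((hsv[:,:,1]<70)&(hsv[:,:,2]>95)).astype(np.uint8)*255
    r=np.zeros_like(m); r[a[1]:a[3],a[0]:a[2]]=255
    print(n,*rect(d,m&r,54,100),sep="\n")
    cv2.imwrite(f"pics/f_{n}.png",d["img"][:,:,::-1])
E
```

```text
top
(array([308., 216.]), 531.5, 198.1, 131, 47, -1.1)
(array([391., 208.]), 548.0, 3.6, 133, 54, 0.0)
scene
```

Both tight cases stand full-size in their places. Handing in.

```bash
python3 -c "
from h import *
o=manip.get_obs();print(o['time_s'],o['position'],o['gripper_width'],o['contact_force']);print(manip.close_job())"
```

```text
49.6 [494.58361125 418.6092457   79.25815353] 0.5529938017750794 [ 0.0699327   0.123764   -4.27324019]
the job is handed in; nothing more can be done
None
```

The middle case has the loose ball. It is now held level over the middle of the tray, and the job was handed in at 49.6 s.

**Tests:** I tipped each case about 31–32° near end down, then far end down, and compared the moment about y with the case level after each tip.

| Case | After near tip (N m) | After far tip (N m) | Result |
|---|---|---|---|
| Left | 0.018 | 0.039 | tight |
| Middle | −0.107 | +0.110 | ball rolls |
| Right | −0.004 | −0.004 | tight |

**Last checks:**
- **Grip:** the hand is at reported (494.6, 418.6), against a tray centre measured at about (495, 418.6). The case's weight is still felt and the grip width is unchanged.
- **Underside height:** about 100 mm, taken from the reported grip height on the mat. It was not measured separately.
- **Other two cases:** the top view finds the left and right cases upright within about 3 mm of their starting places.
- **Tray and bystanders:** the last scene view shows the tray in place. I did not re-measure it, the tin, tape, pliers or jar, and the arm hid part of the bench.

**What disagreed or went wrong:**
- **Height reading:** the reported TCP height read about 38 mm low against the case top. My first grip on the left case therefore closed above it, and I lightly pressed its lid (about 6 N) while finding the offset.
- **Joint limit:** joint 6 reached the end of its range on the first approach, so I turned the tool half round.
- **Middle case set-down:** at the end of the first lowering the middle case's weight was still on the gripper, so I lowered it 2 mm more before letting go.

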